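# Close the open cleaner bottle on the electronics bench

## Task

The wide-necked bottle on the electronics bench has been left open. Take the wider of the two loose stoppers and lower it (do not drop it) into the bottle's neck until its collar sits on the rim, then let go. Leave the bottle standing about where it is and leave the small loose stopper alone.

Things in the scene. Friction and masses are not known exactly. Their poses are not given: they have to be found in the camera images.
- bottle: The open bottle: amber glass, loose on the bench, upright, round, about 0.5 kg. Body 90 mm across up to 72 mm, then a shoulder narrowing to a straight neck 62 mm across outside from 90 mm up to the flat rim at 125 mm. The neck's bore is 52 mm wide and open down into the bottle. Origin: centre of its underside; z points up along its axis. (A slimmer amber bottle, already closed, stands elsewhere and is not listed.)
- bottle_mouth (a point): Centre of the open bottle's mouth, level with the rim, 125 mm above the bottle's underside; z points up out of the mouth.
- wide_stopper: The stopper that belongs in the bottle: dark rubber, round, about 90 g, standing upright on its narrow foot. From below: a tapered plug 28 mm across at the foot, growing to 45 mm at 32 mm height; a collar 66 mm across from 32 to 38 mm; then a cylindrical grip 28 mm across from 38 to 72 mm (its top). Origin: centre of the foot's underside; z points up to the grip. Home in the bottle its collar rests on the rim, so its origin lies 32 mm below the mouth.
- narrow_stopper: A similar but smaller dark rubber stopper, to be left alone, standing upright on its foot: foot 20 mm across, collar 38 mm across from 24 to 30 mm height, grip 18 mm across up to 58 mm. It would fall right through the bottle's neck. Origin: centre of the foot's underside; z points up.
Not all that is in view belongs to the job. Leave any green or red look-alike of the wide_stopper alone.

How it is judged:
At the end, for the whole second after the job is handed in: Wide stopper let go at rest in the open bottle: foot 26 to 40 mm below the rim (32 is home), within 12 mm of the neck's axis and 10 degrees of upright. Bottle upright on the bench within 60 mm of its start; small loose stopper standing within 40 mm of its start (horizontal distance between wide_stopper and bottle_mouth below 0.012 m and z of wide_stopper in the frame of bottle_mouth between -0.04 and -0.026 m and angle between wide_stopper's own z axis and vertical below 0.175 rad and angle between bottle's own z axis and vertical below 0.1 rad and height (world z) of bottle below 0.01 m and linear speed of wide_stopper below 0.02 m/s and distance of bottle from where it was at the start of the episode below 0.06 m and distance of narrow_stopper from where it was at the start of the episode below 0.04 m and angle between narrow_stopper's own z axis and vertical below 0.3 rad); the robot touches nothing.
It fails at once if the bottle was knocked over (tipped more than 30 degrees) (angle between bottle's own z axis and vertical above 0.52 rad).
It fails at once if the wide stopper was dropped (falling faster than 0.6 m/s, about 18 mm of free fall, with the fingers off it) (linear speed of wide_stopper above 0.6 m/s and contact force between the fingers and wide_stopper below 0.05 N).
It fails at once if the small loose stopper was moved more than 40 mm (distance of narrow_stopper from where it was at the start of the episode above 0.04 m).
It also fails if it takes over 40 s, if anything falls off the work surface, if the arm or the gripper's body presses on something with over 40 N, if the wrist force passes 120 N, or if a joint passes its speed limit or range.

## Robot

A 6-joint arm with a two-finger parallel gripper is mounted at the origin on the work surface. World frame = base frame: x ahead of the robot, y to its left, z up, the work surface at z = 0. Lengths are in m, angles in rad, forces in N, time in s.
With the tool pointing down it reaches from about 0.275 to 0.875 m from the base axis. Payload 12.5 kg.
Tool frame: the origin (TCP) lies at the very end of the fingers, on their centre line; the grasp point (between the pads) lies 19 mm behind it; x points along the fingers, y is the direction in which the jaws open and shut, and the axes are right-handed (so a half turn about x gives the same grasp; the last joint's range is limited). The gripper opens to 85 mm and grips with 20 to 120 N. Pads are 22 mm wide; open, the fingers measure 114 mm over their backs; the gripper's body (76 mm by 85 mm) begins 54 mm behind the grasp point. The pads swing forward as they close: fully open they stand 13 mm farther back than shut.
Start: joints at [1.03, 0.351, 1.652, -0, 1.139, -0.085], TCP at [0.242, 0.494, 0.231] pointing down, gripper open.
Joint ranges: [-2.75, 2.75], [-0.79, 2.1], [0.01, 2.65], [-1.57, 4.71], [0.07, 3.14], [-2.87, 2.87]. Speed limits (rad/s): [2.22, 2.22, 2.79, 3.14, 3.14, 3.14].

## Interface

Orientations are given as a 3x3 rotation matrix whose columns are the frame's x, y, z axes.
In Python, from bench import manip gives the robot as it stands. Calls block until the motion is done:
- manip.move_ptp(position, orientation): joint-space move of the TCP to a pose.
- manip.move_l(position, attitude=None, max_speed=0.15): straight line of the TCP; attitude=None keeps the orientation; max_speed is the mean speed in m/s.
- manip.move_j(angles): joint-space move.
- manip.set_gripper(opening, effort=None): opening from 0.0 (shut) to 1.0 (fully open); effort is the grip in N (None keeps the last); returns when the fingers have stopped.
- manip.dwell(seconds).
- manip.inverse_kinematics(position, orientation): joint angles nearest the present ones, or None.
- manip.grab_frame(name): name is "scene" or "top"; returns (picture, depth): 420x560x3 uint8, red, green, blue; 420x560 float32, m along the optical axis (not along the pixel's ray), 0 where there is no reading.
- manip.get_calibration(name): a dict with "camera_matrix" (3x3 intrinsics, pixels), "R" (3x3) and "t" (3): a world point X has camera coordinates R X + t. Camera axes: x right, y down, z forward; pixel columns grow to the right and rows downward; lengths in m; the calibration is good to about 2 mm. A picture is of the moment at which its call begins. get_calibration takes no time and is no camera call.
A pose or a line that the arm cannot do raises manip.Unreachable and nothing moves.
- manip.sign_off(): hands the job in, once; it reports no verdict.
Trained networks look in the newest picture that a camera, given by its name, has taken for a name from the list of things; names that differ only in an ending like _2 or _b are one class to them, and where a whole thing is asked for, a point or a joint stands for the part that bears it (a point fixed in the world has none). Each returns a list of dicts, best first, with "confidence" (0 to 1); they miss things now and then, are a little off and sometimes report something else, mostly with a low value. They report only what shows in the picture. A call takes as long as a camera call. They do not tell look-alikes from the thing itself.
- manip.look_for(camera, name): "at" ([x, y, z] in m, in world coordinates, good to about 4 mm: the middle of the surface that is visible of it).
Readings, each from a call of its own:
- manip.current_time(): time.
- manip.current_qpos(): joint angles.
- manip.current_joint_vel(): joint speeds.
- manip.current_joint_torque(): joint torques, N m.
- manip.current_ee_pos(): TCP position.
- manip.current_tcp_rot(): TCP orientation.
- manip.current_force(): force on the tool from outside, world axes, zero at the start.
- manip.current_ft_torque(): the same for the moment, N m.
- manip.current_grip_width(): opening from 0.0 (shut) to 1.0 (fully open).
Only numpy, scipy, OpenCV 4.12 (cv2) and the standard library are available. Lean on these libraries where they do the work, as an engineer would, in place of code of your own. Each camera call takes 0.05 s, during which the arm holds its last target.

## Working session

There is one attempt and no reset: what is moved stays moved. The work goes in short steps, each a Python script; the robot and the scene stay as the last script left them, time stands still between calls to the robot, and variables do not carry over. Pictures are saved under pics/ and viewed, and the job is handed in when it is done.

```bash
mkdir -p pics; ls; cat > h.py <<'E'
from bench import manip
import numpy as np, cv2
def px2w(cal,u,v,d):
    K=np.array(cal["camera_matrix"]);R=np.array(cal["R"]);t=np.array(cal["t"])
    p=np.linalg.inv(K)@np.array([u,v,1.0])*d
    return R.T@(p-t)
def cloud(cal,D):
    K=np.array(cal["camera_matrix"]);R=np.array(cal["R"]);t=np.array(cal["t"])
    v,u=np.indices(D.shape)
    P=np.stack([(u-K[0,2])/K[0,0]*D,(v-K[1,2])/K[1,1]*D,D],-1)
    return (P-t)@R
def w2px(cal,X):
    K=np.array(cal["camera_matrix"]);p=K@(np.array(cal["R"])@np.array(X)+np.array(cal["t"]));return (p[:2]/p[2]).round(0)
E
python3 - <<'E'
from h import *
for c in ("scene","top"):
    im,D=manip.grab_frame(c); np.savez(f"{c}0.npz",im=im,D=D)
    cv2.imwrite(f"pics/{c}0.png",im[:,:,::-1])
    cal=manip.get_calibration(c)
    for n in ("bottle","bottle_mouth","wide_stopper","narrow_stopper"):
        for r in manip.look_for(c,n): print(c,n,np.round(r["at"],3),round(r["confidence"],2),w2px(cal,r["at"]))
print(manip.current_time(), manip.current_tcp_rot())
E
```

```text
pics
scene bottle [0.541 0.267 0.079] 0.85 [357. 175.]
scene bottle_mouth [0.542 0.268 0.078] 0.96 [358. 175.]
scene wide_stopper [ 0.59  -0.212  0.041] 0.95 [223. 300.]
scene wide_stopper [ 0.478 -0.106  0.038] 0.64 [228. 246.]
scene wide_stopper [0.606 0.079 0.035] 0.62 [324. 237.]
scene wide_stopper [ 0.436 -0.005  0.041] 0.61 [249. 215.]
scene wide_stopper [ 0.58  -0.036  0.036] 0.56 [281. 256.]
scene narrow_stopper [ 0.484 -0.239  0.031] 0.7 [183. 280.]
top bottle [0.522 0.287 0.072] 0.81 [130. 205.]
top bottle_mouth [0.52  0.286 0.076] 0.81 [130. 206.]
top wide_stopper [ 0.47  -0.099  0.04 ] 0.91 [340. 233.]
top wide_stopper [0.423 0.002 0.04 ] 0.91 [287. 259.]
top wide_stopper [0.595 0.088 0.037] 0.83 [240. 169.]
top wide_stopper [ 0.569 -0.034  0.036] 0.75 [305. 181.]
top wide_stopper [ 0.58  -0.214  0.036] 0.67 [399. 175.]
top narrow_stopper [ 0.475 -0.232  0.033] 0.68 [411. 230.]
0.5 [[-9.10480238e-05  4.40174059e-01  8.97912462e-01]
 [-6.14947686e-05  8.97912462e-01 -4.40174065e-01]
 [-9.99999994e-01 -9.52938978e-05 -5.46847533e-05]]
```

View pics/scene0.png

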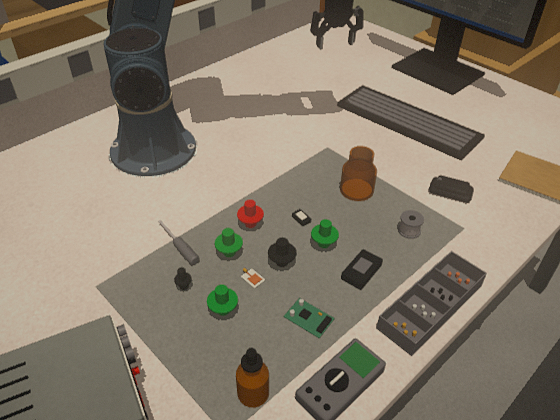

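View pics/top0.png

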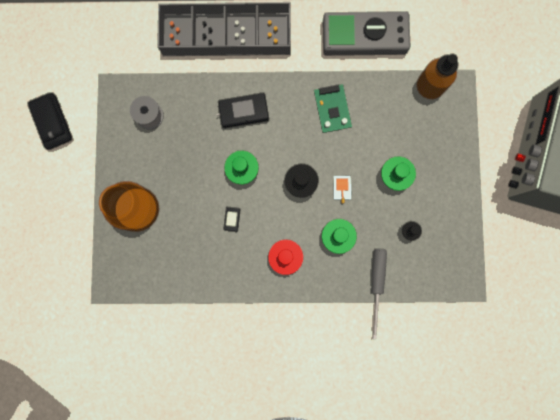

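```bash
python3 - <<'E'
from h import *
from scipy.optimize import least_squares
out=[]
for c,b1,b2 in (("top",(90,170,175,240),(270,150,335,212)),("scene",(325,135,390,210),(255,225,310,275))):
    f=np.load(f"{c}0.npz");cal=manip.get_calibration(c);P=cloud(cal,f["D"]);im=f["im"]
    for b in (b1,b2):
        x0,y0,x1,y1=b; out.append(cv2.resize(im[y0:y1,x0:x1,::-1],(380,290),interpolation=cv2.INTER_CUBIC))
    def fit(Q,r,z):
        s=least_squares(lambda p:np.hypot(Q[:,0]-p[0],Q[:,1]-p[1])-r,Q[:,:2].mean(0),loss='soft_l1',f_scale=.002);return np.round(s.x,4)
    x0,y0,x1,y1=b2;Q=P[y0:y1,x0:x1].reshape(-1,3);d=f["im"][y0:y1,x0:x1].reshape(-1,3).max(1)
    for lo,hi in((.066,.078),(.033,.043)):
        q=Q[(Q[:,2]>lo)&(Q[:,2]<hi)];print(c,"stop",lo,len(q),q.mean(0).round(4),q.min(0).round(4),q.max(0).round(4))
    x0,y0,x1,y1=b1;Q=P[y0:y1,x0:x1].reshape(-1,3)
    print("zhist",np.histogram(Q[:,2],bins=np.arange(-.01,.15,.01))[0])
    q=Q[(Q[:,2]>.118)&(Q[:,2]<.132)];print(c,"rim",len(q),q.mean(0).round(4),q.min(0).round(4),q.max(0).round(4))
    q=Q[(Q[:,2]>.092)&(Q[:,2]<.122)]
    if len(q)>5: print("neck",len(q),fit(q,.031,0))
    q=Q[(Q[:,2]>.015)&(Q[:,2]<.07)]
    if len(q)>5: print("body",len(q),fit(q,.045,0))
cv2.imwrite("pics/crop0.png",np.vstack([np.hstack(out[:2]),np.hstack(out[2:])]))
E
```

```text
top stop 0.066 176 [ 0.5716 -0.0268  0.0715] [ 0.5586 -0.0391  0.0666] [ 0.5852 -0.0134  0.0771]
top stop 0.033 726 [ 0.5706 -0.027   0.0378] [ 0.5394 -0.0594  0.033 ] [0.605  0.0053 0.0429]
zhist [1036 2860  124  111  119   92   71   76  368  373  124  116  130  338
    0]
top rim 364 [0.524  0.2955 0.1243] [0.4931 0.2649 0.118 ] [0.5543 0.326  0.1292]
neck 362 [0.5231 0.2933]
body 527 [0.5237 0.2953]
scene stop 0.066 111 [ 0.575  -0.0288  0.0723] [ 0.5602 -0.0427  0.0666] [ 0.5894 -0.0143  0.0772]
scene stop 0.033 356 [ 0.5796 -0.0327  0.0387] [ 0.5404 -0.0602  0.0331] [0.6084 0.0056 0.043 ]
zhist [ 449 2866   96  105   93  105  100  109  176  186  135  125  145  161
    1]
scene rim 193 [0.526  0.294  0.1239] [0.4937 0.2615 0.1181] [0.5578 0.3269 0.1304]
neck 400 [0.5255 0.2949]
body 559 [0.5242 0.2971]
```

View pics/crop0.png

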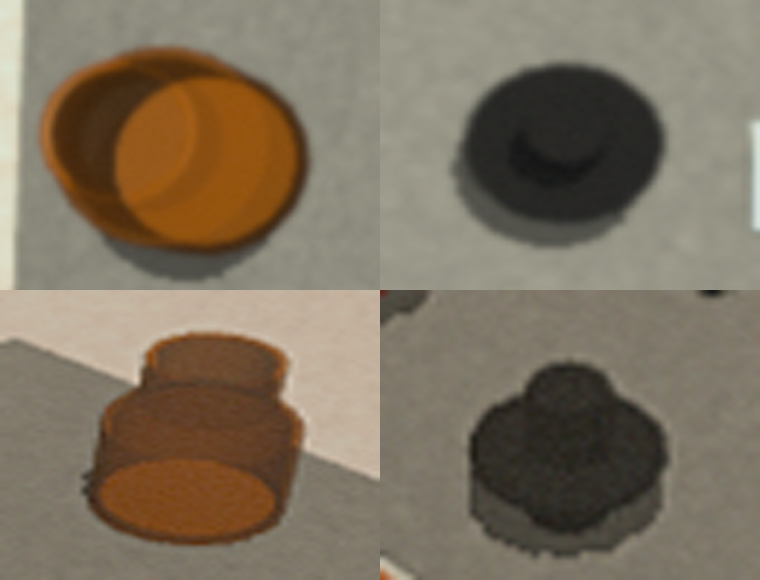

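Candidates for the wide stopper, by scene-camera pixel:
- Black stopper (282,252), top view (301,181).
- Green look-alikes (229,243), (222,300) and (324,234).
- Red look-alike (250,214).
- Small black stopper (183,279).
- Cap of the closed slim bottle (252,358).

I choose the black one at (282,252). The crop shows a dark, upright stopper with a wide collar. Its collar spans 66 mm, its top is at z≈0.072 and its centre is about (0.573,-0.0275). The open bottle is at scene (358,175), with its rim at z≈0.124, 61 mm across, centred at about (0.524,0.295).

```bash
cat >> h.py <<'E'
def Rj(a):  # tool down, jaws along angle a in the xy plane
    x=np.array([0,0,-1.]);y=np.array([np.cos(a),np.sin(a),0]);return np.stack([x,y,np.cross(x,y)],1)
S=np.array([.573,-.0275]);B=np.array([.524,.295])
E
python3 - <<'E'
from h import *
for a in (0,np.pi):
    for p in ([*S,.25],[*S,.041],[*B,.25],[*B,.13]):
        q=manip.inverse_kinematics(p,Rj(a));print(a,None if q is None else np.round(q,2))
E
```

```text
0 [-0.13  0.38  1.57 -0.    1.2  -0.13]
0 [-0.13  0.65  1.72 -0.    0.78 -0.13]
0 [ 0.44  0.43  1.49 -0.    1.22  0.44]
0 [ 0.44  0.56  1.6  -0.    0.98  0.44]
3.141592653589793 None
3.141592653589793 None
3.141592653589793 [ 0.44  0.43  1.49 -0.    1.22 -2.71]
3.141592653589793 [ 0.44  0.56  1.6  -0.    0.98 -2.71]
```

```bash
python3 - <<'E'
from h import *
manip.set_gripper(1.0,40)
manip.move_ptp([*S,.22],Rj(0))
manip.move_l([*S,.10],max_speed=.15)
manip.move_l([*S,.041],max_speed=.08)
print(manip.current_force(),manip.current_ee_pos())
manip.set_gripper(0.0,40)
print("grip",manip.current_grip_width(),manip.current_force(),manip.current_time())
manip.move_l([*S,.06],max_speed=.05)
print("grip",manip.current_grip_width(),manip.current_force())
manip.move_l([*S,.25],max_speed=.15)
for c in ("scene","top"):
    im,D=manip.grab_frame(c); np.savez(f"{c}1.npz",im=im,D=D)
    cal=manip.get_calibration(c)
    u,v=w2px(cal,[*S,.22]).astype(int);print(c,u,v)
    cv2.imwrite(f"pics/{c}1.png",im[:,:,::-1])
    P=cloud(cal,D)
    m=(abs(P[...,0]-S[0])<.06)&(abs(P[...,1]-S[1])<.06)
    for lo in np.arange(.19,.27,.006):
        q=P[m&(P[...,2]>=lo)&(P[...,2]<lo+.006)]
        if len(q): print(c,lo.round(3),len(q),q.min(0).round(3),q.max(0).round(3))
print(manip.current_grip_width(),manip.current_force(),manip.current_ee_pos(),manip.current_time())
E
```

```text
[ 0.02928028 -0.83240066 -0.3926226 ] [ 0.57328618 -0.02754902  0.04132399]
grip 0.3164458421451079 [-0.7906235   0.2512936   3.34723019] 5.325
grip 0.3137377321930887 [-0.37383179  0.81705555 -1.30769761]
scene 283 191
scene 0.202 1 [ 0.568 -0.039  0.207] [ 0.568 -0.039  0.207]
scene 0.208 13 [ 0.566 -0.042  0.208] [ 0.588 -0.026  0.213]
scene 0.214 26 [ 0.569 -0.044  0.214] [ 0.59  -0.022  0.22 ]
scene 0.22 24 [ 0.57  -0.045  0.22 ] [ 0.591 -0.023  0.226]
scene 0.226 8 [ 0.575 -0.045  0.226] [ 0.592 -0.029  0.23 ]
scene 0.238 32 [ 0.561 -0.059  0.238] [ 0.605 -0.008  0.244]
scene 0.244 313 [ 0.54  -0.061  0.244] [0.607 0.003 0.25 ]
scene 0.25 28 [ 0.553 -0.043  0.25 ] [ 0.594 -0.03   0.256]
scene 0.256 47 [ 0.548 -0.043  0.256] [ 0.6   -0.019  0.262]
scene 0.262 59 [ 0.545 -0.042  0.262] [ 0.601 -0.021  0.268]
scene 0.268 59 [ 0.547 -0.042  0.268] [ 0.602 -0.02   0.274]
top 304 161
top 0.238 7 [ 0.562 -0.058  0.242] [0.573 0.005 0.244]
top 0.244 57 [ 0.561 -0.059  0.244] [0.577 0.005 0.248]
0.3132979592007935 [-0.05049948 -0.84514171 -1.77383476] [ 0.57272787 -0.02745748  0.24919668] 7.375
```

View pics/scene1.png

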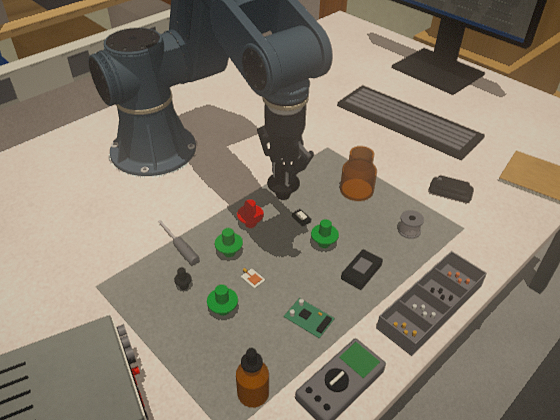

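The black stopper is held at scene (284,188), with its collar level at z≈0.247 and centred under the TCP. Next I carry it to the bottle and lower it until I feel contact.

```bash
python3 - <<'E'
from h import *
manip.move_ptp([*B,.25],Rj(0))
manip.move_l([*B,.19],max_speed=.12)
# check relative position above the mouth
for c in ("scene","top"):
    im,D=manip.grab_frame(c); np.savez(f"{c}2.npz",im=im,D=D); cv2.imwrite(f"pics/{c}2.png",im[:,:,::-1]); P=cloud(manip.get_calibration(c),D)
    m=(abs(P[...,0]-B[0])<.05)&(abs(P[...,1]-B[1])<.05)
    for lo,hi in((.18,.192),(.119,.13)):
        q=P[m&(P[...,2]>=lo)&(P[...,2]<hi)]
        if len(q): print(c,lo,len(q),q.min(0).round(4),q.max(0).round(4))
print(manip.current_force(),manip.current_ee_pos(),manip.current_grip_width(),manip.current_time())
E
```

```text
scene 0.18 222 [0.4927 0.2595 0.1816] [0.5598 0.3192 0.1918]
scene 0.119 164 [0.4943 0.2616 0.1191] [0.5565 0.3275 0.1298]
top 0.18 530 [0.4925 0.2621 0.1809] [0.5564 0.2985 0.1918]
top 0.119 182 [0.493  0.2651 0.1191] [0.5521 0.3091 0.1296]
[ 0.57786206  0.32282113 -0.82478865] [0.52453461 0.29509669 0.19103847] 0.3138614691693357 9.3583
```

View pics/scene2.png

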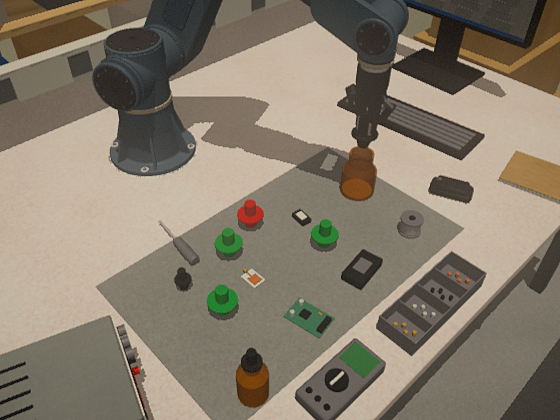

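The stopper, at scene (365,135), is centred over the mouth at scene (362,155), to within about 1 mm by the extents. I lower it step by step and watch the force.

```bash
python3 - <<'E'
from h import *
f0=manip.current_force()
manip.move_l([*B,.15],max_speed=.06)
z=.15;print(manip.current_force()-f0)
while z>.127:
    z-=.002 if z>.139 else .001
    manip.move_l([*B,z],max_speed=.03)
    f=manip.current_force()-f0
    print(round(z,4),f.round(1),manip.current_ee_pos()[2].round(4))
    if f[2]>4 or np.hypot(f[0],f[1])>6: break
im,D=manip.grab_frame("scene"); cv2.imwrite("pics/scene3.png",cv2.resize(im[100:220,290:450,::-1],(800,600),interpolation=cv2.INTER_CUBIC))
print(manip.current_time(),manip.current_grip_width())
E
```

```text
[-0.66101826 -0.4410243  -0.36697874]
0.148 [ 0.5 -1.5  0.4] 0.1481
0.146 [-0.1 -0.3  0.1] 0.1459
0.144 [-1.4 -0.6  0.4] 0.1439
0.142 [-0.3 -0.3 -0.3] 0.1418
0.14 [-0.7 -0.8  1.3] 0.1399
0.138 [-0.4 -0.3  0.3] 0.1378
0.137 [-0.3 -0.9  0. ] 0.137
0.136 [-0.3  0.1  0.8] 0.1359
0.135 [-1.4 -0.4 -0.5] 0.1349
0.134 [-0.8 -0.3  4. ] 0.1343
12.725 0.31549622757746
```

View pics/scene3.png

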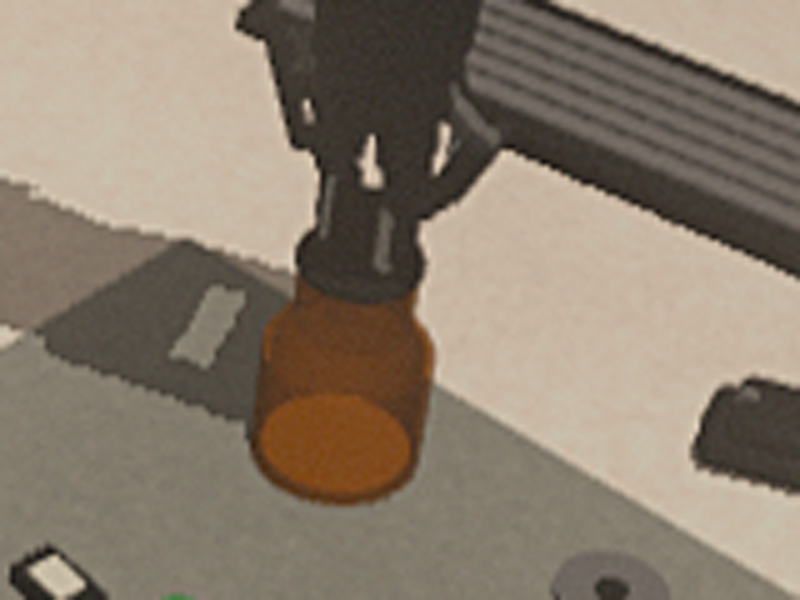

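In the crop the collar (crop pixel 360,265) sits on the rim. Contact came at the predicted height, so I let go and back off.

```bash
python3 - <<'E'
from h import *
manip.set_gripper(0.6); manip.dwell(.2)
print(manip.current_grip_width(),manip.current_force())
manip.move_l([*B,.25],max_speed=.1)
manip.move_ptp([.35,.1,.32],Rj(0))
manip.dwell(.3)
out=[]
for c in ("scene","top"):
    im,D=manip.grab_frame(c); cal=manip.get_calibration(c);P=cloud(cal,D)
    u,v=w2px(cal,[*B,.1]).astype(int)
    out.append(cv2.resize(im[max(v-50,0):v+50,max(u-60,0):u+60,::-1],(400,333)))
    cv2.imwrite(f"pics/{c}4.png",im[:,:,::-1])
    m=(abs(P[...,0]-B[0])<.06)&(abs(P[...,1]-B[1])<.06)
    for lo,hi in((.155,.175),(.126,.137)):
        q=P[m&(P[...,2]>=lo)&(P[...,2]<hi)]
        if len(q): print(c,lo,len(q),q.min(0).round(4),q.max(0).round(4),np.median(q[:,2]).round(4))
    for n in("bottle","narrow_stopper"):
        print(n,[np.round(r["at"],3) for r in manip.look_for(c,n)][:2])
cv2.imwrite("pics/crop4.png",np.hstack(out))
print(manip.current_time())
E
```

```text
0.5981954984834701 [-1.09850364 -0.15670786  1.7702988 ]
scene 0.155 94 [0.5137 0.2782 0.155 ] [0.5399 0.3094 0.1694] 0.1653
scene 0.126 265 [0.4936 0.2622 0.1262] [0.5575 0.332  0.1368] 0.1324
bottle [array([0.544, 0.264, 0.068])]
narrow_stopper [array([ 0.482, -0.237,  0.03 ])]
top 0.155 236 [0.5104 0.2815 0.1551] [0.5365 0.3085 0.1694] 0.1651
top 0.126 841 [0.4925 0.2625 0.1263] [0.5571 0.3267 0.1365] 0.1313
bottle []
narrow_stopper [array([ 0.475, -0.232,  0.032])]
16.2417
```

View pics/crop4.png

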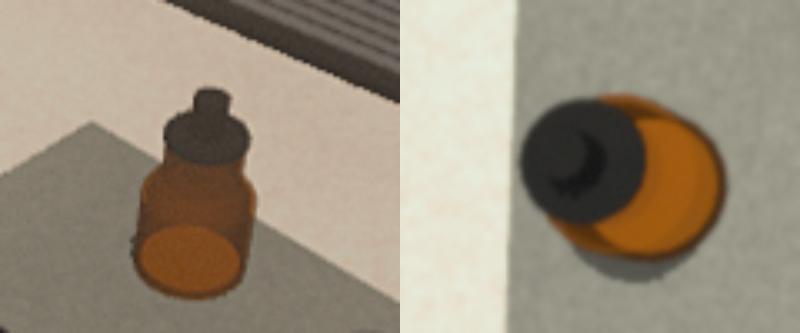

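View pics/scene4.png

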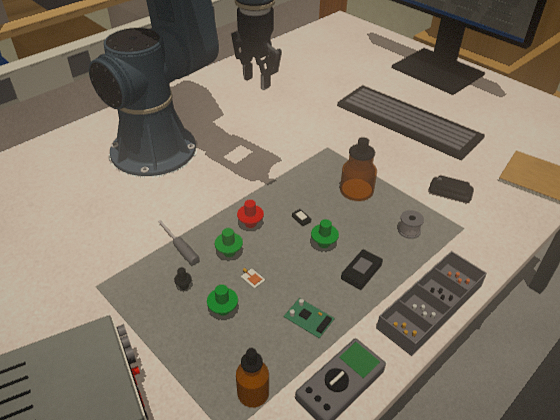

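The stopper is seated upright in the bottle at scene (362,150), with its top at z≈0.165 and its collar at z≈0.131. The small stopper at (183,279) has not moved, and the arm is clear.

```bash
python3 -c "
from bench import manip
manip.sign_off()"
```

```text
the job is handed in; nothing more can be done
```

The wide black stopper is seated in the open bottle, released, and the job is handed in. The last reading before hand-in was about 16.2 s of the 40 s allowed.

I gripped it by its cylinder, carried it over the bottle and lowered it in 1–2 mm steps. Contact came at about 4 N, within about 1 mm of the predicted height. I then opened the gripper and backed the arm away.

**Last checks:**
- **Stopper:** the collar top is at z≈0.131 and the grip top at about 0.165. The home position would put them at 0.131 and 0.165. The centre is at about (0.524, 0.295), within about 2 mm of the mouth's measured centre, and it looks upright in both views.
- **Bottle:** it is upright and looks unmoved. The bottle network missed it in the final top view, but the scene view and the depth readings both showed it in place.
- **Small stopper:** it is standing where it was, to within about 2 mm.
- **Look-alikes:** the green and red ones were not touched.

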